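# Close the slide case and lay the slide box down

## Task

Make the two slide boxes ready for stacking: push the open lid of the white slide case over until it is fully shut, and tip the standing dark grey box over where it stands so that it lies flat on the bench with its paper label facing up. Only push with the fingers, in either order: never lift or carry the grey box, and leave the jar, the tube rack and the bottle alone.

Things in the scene. Friction and masses are not known exactly. Their poses are not given: they have to be found in the camera images.
- slide_case: white open slide case fixed to the bench, 100 mm (its x) by 180 mm (its y) by 30 mm high, filled with glass slides; origin at the centre of its underside. The lid is hinged along its +x long side. It stands with its -x side roughly to the robot, turned by up to 0.4 rad
- slide_lid (a joint): angle of the case's blue lid (rad): 0 = shut, 1.57 = upright, up to 1.95 = leaning back away from the case; it starts at 1.45 to 1.85. The stiff hinge keeps the lid where it is left: about 1 N at the free edge moves it, and it must be pushed all the way down. The lid is a plate 100 mm (from hinge line to free edge) by 180 mm by 4 mm, blue, lined with tan cork inside
- lid_edge (a point): middle of the lid's free edge, on the outer (blue) face: 34 mm above the bench when shut, about 130 mm when the lid stands upright
- lid_hinge (a point): middle of the lid's hinge line, on the lid's inner face at the case's +x top rim, 30 mm above the bench; its axes turn with the lid: y along the hinge, -x from the hinge to the free edge, +z out of the lid's outer (blue) face
- grey_box: dark grey closed slide box, loose, 0.2 to 0.45 kg, standing on a long narrow side, turned any way: 40 mm thick (its x), 180 mm long (its y), 90 mm high (its z). Origin at the centre of the underside it starts on. A white paper label with a green stripe is on the wide +x face; the -x face has three light grey bars and no label
- box_center (a point): centre of the grey box: 45 mm above the bench when standing, 20 mm when lying flat on a wide face. Pushed near the top on one wide face the box tips over its far lower edge and falls by itself once leaned past about 24 degrees; the face that was pushed ends up on top
- jar: glass jar with a red cap, 66 mm diameter, 110 mm high, loose; origin at the centre of its underside; leave alone
- tube_rack: green tube rack, 60 by 100 by 57 mm high, loose; origin at the centre of its underside; leave alone
- reagent: small amber bottle with a blue cap, 48 mm diameter, 90 mm high, loose; origin at the centre of its underside; leave alone
Mind the look-alikes: they are no part of the job. What is shaped like the grey_box but purple or yellow is not meant.

How it is judged:
By the outcome, as a careful person would: the job done as asked, in the order asked, and still so for the second after the job is handed in, with the robot touching nothing.
It also fails if it takes over 48 s, if anything falls off the work surface, if the arm or the gripper's body presses on something with over 40 N, if the wrist force passes 120 N, or if a joint passes its speed limit or range.

## Robot

A 7-joint arm with a two-finger parallel gripper is mounted at the origin on the work surface. World frame = base frame: x ahead of the robot, y to its left, z up, the work surface at z = 0. Lengths are in m, angles in degrees, forces in N, time in s.
With the tool pointing down it reaches from about 0.425 to 0.875 m from the base axis. Payload 4.7 kg.
Tool frame: the origin (TCP) lies at the very end of the fingers, on their centre line; the grasp point (between the pads) lies 19 mm behind it; z points along the fingers, y is the line along which they close (so a half turn about z gives the same grasp; the last joint's range is limited). The gripper opens to 87 mm and grips with 3 to 60 N. Pads are 19 mm wide; open, the fingers measure 117 mm over their backs; the gripper's body (75 mm by 190 mm) begins 51 mm behind the grasp point.
Start: joints at [71.568, 18.392, -4.016, 83.108, 1.295, 78.541, -3.26], TCP at [0.214, -0.614, 0.223] pointing down, gripper open.
Joint ranges: [-163.93, 163.93], [-17.29, 119.83], [-79.2, 71.16], [3.27, 140.29], [-89.18, 269.18], [5.43, 117.66], [-154.24, 154.24]. Speed limits (degrees/s): [147.25, 147.25, 180, 180, 180, 180, 180].

## Interface

Orientations are given as [roll, pitch, yaw] about the fixed x, y, z axes, in that order (R = Rz(yaw) Ry(pitch) Rx(roll)).
In Python, from cell import get_obs, cams, ticket, finder gives the robot as it stands.
- The arm moves only by the shell command python3 -m creep 'ROWS' [FORCE]. ROWS is text: rows parted by semicolons, each of 5 numbers parted by spaces: the shift along the world's x, y, z in m, then the turn about the world's z in degrees, then the finger opening in m, from 0 to 0.087. A call has 1 to 8 rows; each row shifts and turns the commanded pose from where the row before left it; what a row does not reach is not made up. A row lasts 1/8 s, in which the tool goes at most 62.5 mm and 10.7 degrees, less where a joint would pass 70% of its speed; a pose out of reach is approached as far as the arm can. A call with a gripper value outside its range is refused whole. The fingers move at their own pace and stop on an object; FORCE is the grip in N (left out, the last holds). Time passes only in rows, so rows that do not move let the fingers close. It gives the time, the measured TCP pose, the force, the opening and the grip force at its end, in the units of the state.
- get_obs(): the state, without advancing time (a new reading comes with each control period).
- cams.read_camera(name): name is "side" or "top" or "wrist"; returns the picture (400x640x3 uint8, red, green, blue); there is no depth.
- cams.calibration(name): a dict with "fx", "fy", "cx", "cy" (pixels), "extrinsics" (4x4, takes a point from world to camera coordinates). Camera axes: x right, y down, z forward; pixel columns grow to the right and rows downward; lengths in m; the calibration is good to about 2 mm. A picture is of the moment at which its call begins: read the wrist's pose just before it. calibration takes no time and is no camera call; for the wrist camera it gives the pose at the moment of the call.
- ticket.sign_off(): hands the job in; it is judged then, once.
Trained networks look in the newest picture that a camera, given by its name, has taken for a name from the list of things; names that differ only in an ending like _2 or _b are one class to them, and where a whole thing is asked for, a point or a joint stands for the part that bears it (a point fixed in the world has none). Each returns a list of dicts, best first, with "p" (0 to 1); they miss things now and then, are a little off and sometimes report something else, mostly with a low value. They report only what shows in the picture. A call takes as long as a camera call. They do not tell look-alikes from the thing itself.
- finder.masks_of(name, camera): "mask" (400x640 bool, what is visible of it) and "xy" ([column, row] in pixels, amid what is visible of it).
- finder.tip_of(name, camera): "xy" ([column, row] in pixels: a listed point, or the origin of a listed thing).
The state is a dict: "time_s": time; "qpos": joint angles; "joint_velocities": joint speeds; "effort": joint torques, N m; "tool_pos": TCP position; "tool_rot": TCP orientation; "force": force on the tool from outside, world axes, zero at the start; "wrist_torque": the same for the moment, N m; "grip_width": finger opening in m; "grasp_force": force on a finger pad.
Only numpy, scipy, OpenCV 4.12 (cv2) and the standard library are available. Lean on these libraries where they do the work, as an engineer would, in place of code of your own. Each camera call takes 0.05 s, during which the arm holds its last target. There are 200 camera calls.

## Working session

There is one attempt and no reset: what is moved stays moved. The work goes in short steps, Python scripts to look and compute and a shell command to move; the robot and the scene stay as the last step left them, time stands still between calls to the robot, and variables do not carry over. Pictures are saved under pics/ and viewed, at most 10 in all, crops included, and the job is handed in when it is done.

```bash
mkdir -p pics; cat > h.py <<'E'
import numpy as np, cv2
from cell import get_obs, cams, ticket, finder
def save(img,fn): cv2.imwrite('pics/'+fn,cv2.cvtColor(img,cv2.COLOR_RGB2BGR))
def ray(c,uv):
    K=cams.calibration(c);E=np.array(K['extrinsics']);R,t=E[:3,:3],E[:3,3]
    d=R.T@np.array([(uv[0]-K['cx'])/K['fx'],(uv[1]-K['cy'])/K['fy'],1.]);return -R.T@t,d/np.linalg.norm(d)
def onz(c,uv,z):
    o,d=ray(c,uv);return o+d*(z-o[2])/d[2]
def tri(a,b):
    (o1,d1),(o2,d2)=a,b
    s=np.linalg.lstsq(np.c_[d1,-d2],o2-o1,rcond=None)[0]
    p,q=o1+s[0]*d1,o2+s[1]*d2;return (p+q)/2,np.linalg.norm(p-q)
def proj(c,P):
    K=cams.calibration(c);E=np.array(K['extrinsics']);p=E[:3,:3]@P+E[:3,3];return np.array([K['fx']*p[0]/p[2]+K['cx'],K['fy']*p[1]/p[2]+K['cy']])
E
python3 - <<'E'
from h import *
np.set_printoptions(precision=3,suppress=True)
t=cams.read_camera('top')
for n in ['grey_box','box_center','slide_case','lid_edge','lid_hinge','jar','tube_rack','reagent']:
    print('top',n,[(np.round(r['p'],2),np.round(r['xy'])) for r in finder.tip_of(n,'top')[:4]])
s=cams.read_camera('side')
for n in ['grey_box','box_center','slide_case','lid_edge','lid_hinge','jar','tube_rack','reagent']:
    print('side',n,[(np.round(r['p'],2),np.round(r['xy'])) for r in finder.tip_of(n,'side')[:4]])
save(np.vstack([t,s])[:, :],'a.png')
im=cv2.imread('pics/a.png');cv2.imwrite('pics/a.png',cv2.resize(im,(480,600)));
save(t,'top.png');save(s,'side.png')
for c in('top','side'):
    K=cams.calibration(c);print(c,K['fx'],ray(c,(K['cx'],K['cy'])))
print(get_obs()['tool_pos'],get_obs()['tool_rot'],get_obs()['time_s'])
E
```

```text
top grey_box [(np.float64(0.78), array([251., 207.])), (np.float64(0.67), array([278., 280.])), (np.float64(0.66), array([267., 119.]))]
top box_center [(np.float64(0.91), array([258., 115.])), (np.float64(0.82), array([275., 283.])), (np.float64(0.55), array([248., 206.]))]
top slide_case [(np.float64(0.61), array([408., 200.]))]
top lid_edge [(np.float64(0.52), array([412., 174.]))]
top lid_hinge [(np.float64(0.67), array([410., 201.]))]
top jar [(np.float64(0.88), array([164., 198.]))]
top tube_rack [(np.float64(0.88), array([340., 114.]))]
top reagent []
side grey_box [(np.float64(0.86), array([382., 172.])), (np.float64(0.65), array([300., 163.])), (np.float64(0.56), array([235., 176.]))]
side box_center [(np.float64(0.91), array([300., 149.])), (np.float64(0.9), array([236., 169.])), (np.float64(0.62), array([382., 158.]))]
side slide_case [(np.float64(0.62), array([311., 265.]))]
side lid_edge [(np.float64(0.72), array([329., 231.]))]
side lid_hinge [(np.float64(0.56), array([327., 258.])), (np.float64(0.28), array([302., 152.]))]
side jar [(np.float64(0.66), array([312., 116.]))]
side tube_rack [(np.float64(0.58), array([391., 217.]))]
side reagent [(np.float64(0.92), array([347., 368.]))]
top 395.8483780300178 (array([0.502, 0.004, 1.111]), array([ 0.038,  0.012, -0.999]))
side 474.7788584070734 (array([ 0.501, -0.99 ,  0.976]), array([ 0.043,  0.733, -0.679]))
[ 0.214 -0.614  0.223] [179.992   0.003  19.24 ] 0.9
```

View pics/top.png

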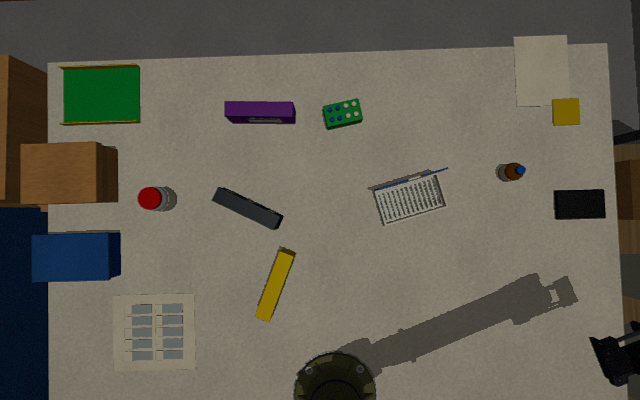

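View pics/side.png

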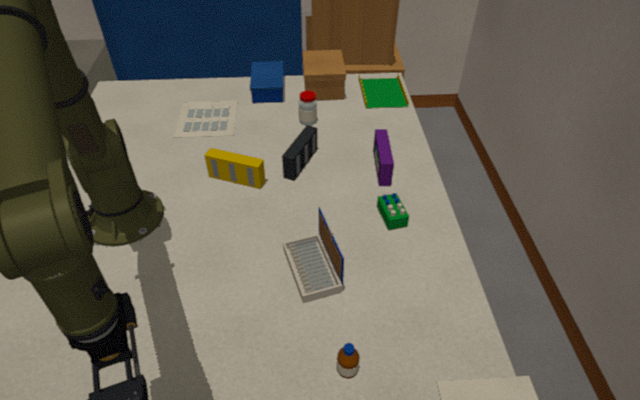

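Side view: three box shapes. Yellow (235,168), purple (383,158), dark grey (300,152). Top view: yellow (276,284), purple (260,112), dark grey (247,207). The grey one fits by colour. Its barred face seems to point to the side camera, so the label should face the robot. I'll confirm that in an enlarged crop and measure.

```bash
python3 - <<'E'
from h import *
np.set_printoptions(precision=3,suppress=True)
t=cv2.imread('pics/top.png');s=cv2.imread('pics/side.png')
f=lambda im,x,y,w,h,k:cv2.resize(im[y:y+h,x:x+w],(w*k,h*k),interpolation=cv2.INTER_CUBIC)
a=np.hstack([f(t,200,178,96,60,4),f(s,265,120,66,60,4)]);b=np.hstack([f(t,360,155,96,80,4),f(s,280,205,66,80,4)]) 
b=np.hstack([f(t,360,158,96,75,4),f(s,280,203,66,100,3)[:, :].copy() if 0 else cv2.resize(s[203:303,280:346],(264,300))])
cv2.imwrite('pics/b.png',np.vstack([a,b]))
cams.read_camera('top')
for r in finder.masks_of('grey_box','top'):
    m=r['mask'].astype(np.uint8);print(r['p'],r['xy'],m.sum(),cv2.minAreaRect(cv2.findNonZero(m)))
for n in['slide_case','slide_lid']:
  for r in finder.masks_of(n,'top'): m=r['mask'].astype(np.uint8);print(n,r['p'],m.sum(),cv2.minAreaRect(cv2.findNonZero(m)))
for n,u,v in [('jar',(164,198),(312,116)),('rack',(340,114),(391,217)),('edge',(412,174),(329,231)),('hinge',(410,201),(327,258)),('case',(408,200),(311,265)),('box',(248,206),(300,149))]:
    print(n,tri(ray('top',u),ray('side',v)))
print('grey top corners, z=.09',[onz('top',p,.09)[:2] for p in [(213,196),(219,187),(283,216),(277,229)]])
E
```

```text
0.88 [261.8, 112.3] 1504 ((260.0, 112.0), (22.0, 70.0), 90.0)
0.83 [275.3, 285.4] 1323 ((274.6818542480469, 284.2165832519531), (18.90081214904785, 75.02633666992188), 20.924503326416016)
0.71 [244.1, 206.4] 1219 ((246.61143493652344, 207.3278045654297), (71.10728454589844, 18.400325775146484), 25.144786834716797)
slide_case 0.56 2580 ((414.4297180175781, 196.5216064453125), (38.74580764770508, 77.12401580810547), 72.89727020263672)
slide_case 0.48 190 ((410.462158203125, 178.8751220703125), (3.6250925064086914, 74.32889556884766), 73.1416015625)
slide_lid 0.72 1259 ((247.4637908935547, 208.07516479492188), (72.58068084716797, 18.28699493408203), 25.70995330810547)
slide_lid 0.5 206 ((411.1239013671875, 178.912841796875), (4.118653774261475, 73.0821533203125), 73.3007583618164)
jar (array([0.559, 0.456, 0.023]), np.float64(0.012201648805349411))
rack (array([ 0.773, -0.038, -0.005]), np.float64(0.007786487367137356))
edge (array([ 0.581, -0.207,  0.129]), np.float64(0.013927908503787176))
hinge (array([ 0.547, -0.219,  0.042]), np.float64(0.0464892573863197))
case (array([ 0.528, -0.218,  0.015]), np.float64(0.0022792584496786343))
box (array([0.519, 0.217, 0.059]), np.float64(0.007592201457207091))
grey top corners, z=.09 [array([0.551, 0.301]), array([0.574, 0.284]), array([0.494, 0.12 ]), array([0.461, 0.137])]
```

View pics/b.png

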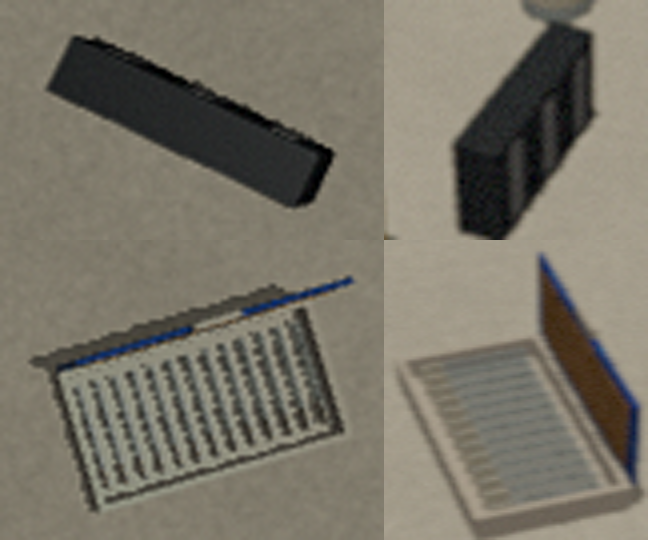

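The enlarged crop shows dark grey sides with light bars on the face towards (+x,−y), so the label faces the robot side (−x,+y). I'll push it from there along (0.908,−0.42). The lid stands about upright, with the case yaw near 17.5°, and the tool y already lies along the hinge. Lid first, going round at height.

```bash
python3 -m creep '0.02 0.02 0 0 0;0.035 0.035 0 0 0;0.035 0.035 0 0 0;0.035 0.035 0 0 0;0.035 0.035 0 0 0;0.035 0.035 0 0 0;0.035 0.035 0 0 0;0.035 0.035 0 0 0' 20; python3 -m creep '0.035 0.035 0 0 0;0.035 0.035 0 0 0;0.035 0.035 0 0 0;0.035 0.035 0 0 0;0.015 0.02 0 0 0;0 0 0 0 0'
python3 - <<'E'
from h import *
np.set_printoptions(precision=3,suppress=True)
o=get_obs();print(o['tool_pos'],o['tool_rot'])
s=cams.read_camera('side');t=cams.read_camera('top');w=cams.read_camera('wrist')
for n in('lid_edge','lid_hinge','slide_case'):
  for c in('side','top','wrist'):
    print(n,c,[(round(float(r['p']),2),np.round(r['xy'],1)) for r in finder.tip_of(n,c)[:2]])
k=cv2.resize
save(np.hstack([k(w,(480,300)),k(s[150:350,220:420],(300,300))]),'c.png')
E
```

```text
time_s: 2.1
tool_pos: [0.4802, -0.3476, 0.2228]
tool_rot: [180.0, -0.0, 19.2]
force: [0.6, -0.3, 0.9]
grip_width: 0.0151
grasp_force: 0.0
time_s: 2.85
tool_pos: [0.6352, -0.1858, 0.2223]
tool_rot: [-179.9, -0.0, 19.5]
force: [-0.9, -0.9, -0.0]
grip_width: 0.0003
grasp_force: 0.0
[ 0.635 -0.186  0.222] [-179.922   -0.031   19.51 ]
lid_edge side [(0.68, array([330.2, 231.8]))]
lid_edge top [(0.46, array([414.1, 176.1]))]
lid_edge wrist []
lid_hinge side [(0.6, array([326.9, 257.6]))]
lid_hinge top []
lid_hinge wrist [(0.96, array([318.1, 228.4]))]
slide_case side [(0.7, array([310.4, 266.3])), (0.23, array([301.7, 162.8]))]
slide_case top [(0.84, array([412.2, 199.2]))]
slide_case wrist [(0.58, array([240.5,  24.9]))]
```

View pics/c.png

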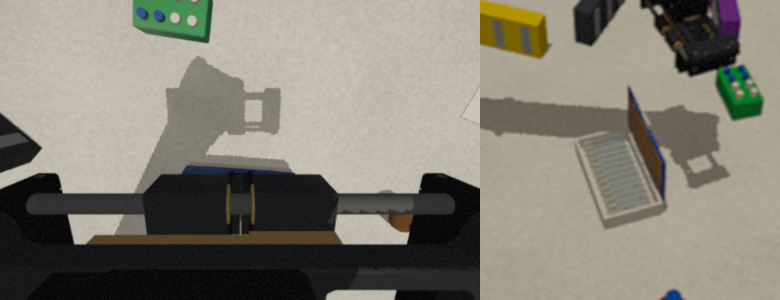

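The lid's blue upper edge shows in the wrist view at about (240,168), with cork at (215,240). The side crop shows it still upright, with the gripper behind it. Next I pin down the hinge.

```bash
python3 - <<'E'
from h import *
np.set_printoptions(precision=3,suppress=True)
print('edge',tri(ray('top',(413,175)),ray('side',(330,231.5))))
print('hinge',tri(ray('wrist',(318,228.4)),ray('side',(327,258))))
print('case',tri(ray('top',(411,199.5)),ray('side',(310.7,266))))
# lid plate top corners (top/side), case rim corners z=.03
print('edgecorners',tri(ray('top',(374.5,190)),ray('side',(280+35*0+ (540-384)/4,205+ (255-240)/3))),tri(ray('top',(448,168)),ray('side',(280+(635-384)/4,203+(400-240)/3))))
print('rim near',onz('top',(383.7,225.5),.03),onz('top',(445.7,205.5),.03))
print('rim side',[onz('side',(280+(x-384)/4,203+(y-240)/3),.03) for x,y in[(400,362),(475,522),(638,490)]])
H=np.array([.578,-.202,.03])
ex=np.array([np.cos(.305),np.sin(.305),0])
for th in(1.45,1.57,1.7):
  P=H-ex*.1*np.cos(th)+[0,0,.1*np.sin(th)];print(th,P,proj('top',P),proj('side',P))
E
```

```text
edge (array([ 0.581, -0.209,  0.13 ]), np.float64(0.00909074375471954))
hinge (array([ 0.573, -0.207,  0.026]), np.float64(0.0034926102515626606))
case (array([ 0.528, -0.225,  0.02 ]), np.float64(0.0002073378608713578))
edgecorners (array([ 0.554, -0.115,  0.111]), np.float64(0.003196513470940364)) (array([ 0.6  , -0.294,  0.136]), np.float64(0.0005612998183641978))
rim near [ 0.459 -0.146  0.03 ] [ 0.508 -0.316  0.03 ]
rim side [array([ 0.461, -0.154,  0.03 ]), array([ 0.504, -0.325,  0.03 ]), array([ 0.604, -0.3  ,  0.03 ])]
1.45 [ 0.567 -0.206  0.129] [411.814 182.843] [325.679 230.612]
1.57 [ 0.578 -0.202  0.13 ] [410.241 178.267] [330.259 229.124]
1.7 [ 0.59  -0.198  0.129] [408.405 173.372] [335.178 227.976]
```

```bash
python3 -m creep '0 0 -0.036 -2 0;0 0 -0.036 -2 0;0 0 -0.036 0 0;-0.014 -0.004 0 0 0;-0.014 -0.004 0 0 0;-0.014 -0.004 0 0 0;0 0 0 0 0'; python3 -m creep '-0.014 -0.004 0 0 0;-0.014 -0.004 -0.002 0 0;-0.013 -0.004 -0.004 0 0;-0.013 -0.004 -0.007 0 0;0 0 0 0 0'
```

```text
time_s: 4.32
tool_pos: [0.5915, -0.2023, 0.1163]
tool_rot: [179.9, -0.1, 15.1]
force: [0.4, -0.3, 0.7]
grip_width: 0.0006
grasp_force: 0.0
time_s: 4.95
tool_pos: [0.5361, -0.2176, 0.1005]
tool_rot: [-180.0, 0.1, 15.1]
force: [-0.5, -0.8, -0.1]
grip_width: 0.0006
grasp_force: 0.0
```

```bash
python3 -m creep '-0.008 -0.002 -0.009 0 0;-0.008 -0.002 -0.009 0 0;-0.005 -0.002 -0.01 0 0;-0.005 -0.001 -0.01 0 0;-0.003 -0.001 -0.013 0 0;0 0 0 0 0'; python3 -m creep '-0.001 0 -0.008 0 0;0 0 -0.008 0 0;0 0 -0.003 0 0;0 0 -0.002 0 0;0 0 0 0 0'
```

```text
time_s: 5.7
tool_pos: [0.5079, -0.2244, 0.049]
tool_rot: [-179.9, 0.1, 15.2]
force: [-0.2, -0.3, -0.6]
grip_width: 0.0005
grasp_force: 0.0
time_s: 6.32
tool_pos: [0.5085, -0.2249, 0.0339]
tool_rot: [179.9, 0.1, 15.2]
force: [-11.2, 4.1, 30.7]
grip_width: 0.0007
grasp_force: 15.4
```

Solid contact (30 N) at z = 34 mm, so the lid is shut. Lift off and move to the grey box.

```bash
python3 -m creep '0 0 0.004 0 0;0 0 0.03 0 0;0 0 0.045 0 0;0 0 0.045 0 0;0 0 0.042 0 0;-0.005 0.02 0 -4 0;-0.005 0.04 0 -4 0;-0.005 0.04 0 -4 0'; python3 -m creep '-0.005 0.04 0 -4 0;-0.005 0.04 0 -4 0;-0.005 0.04 0 -4 0;-0.005 0.04 0 -4 0;-0.005 0.04 0 -4 0;-0.005 0.04 0 -4 0;-0.005 0.04 0 -4 0;-0.005 0.04 0 0 0'; python3 -m creep '-0.004 0.035 0 0 0;-0.002 0.02 0 0 0;0 0 0 0 0'
python3 - <<'E'
from h import *
np.set_printoptions(precision=3,suppress=True)
s=cams.read_camera('side');w=cams.read_camera('wrist')
print([(r['p'],onz('side',r['xy'],.034)) for r in finder.tip_of('lid_edge','side')])
print([(r['p'],r['xy'],onz('wrist',r['xy'],.045)) for r in finder.tip_of('box_center','wrist')])
for uv in[(0,0)]:pass
for r in finder.masks_of('grey_box','wrist'):
  q=cv2.boxPoints(cv2.minAreaRect(cv2.findNonZero(r['mask'].astype(np.uint8))));print(r['p'],q.round(),[onz('wrist',p,.09)[:2] for p in q])
k=cv2.resize
save(np.hstack([k(w,(480,300)),k(s[120:320,220:420],(300,300))]),'d.png')
E
```

```text
time_s: 7.32
tool_pos: [0.4931, -0.1236, 0.1952]
tool_rot: [-180.0, -0.0, 3.1]
force: [0.4, 1.4, -0.5]
grip_width: 0.0001
grasp_force: 0.0
time_s: 8.32
tool_pos: [0.4529, 0.1966, 0.1954]
tool_rot: [-180.0, -0.0, -24.8]
force: [0.1, 0.0, 0.5]
grip_width: 0.0003
grasp_force: 0.0
time_s: 8.7
tool_pos: [0.4464, 0.252, 0.1953]
tool_rot: [-180.0, 0.1, -24.5]
force: [-0.0, -0.2, -0.1]
grip_width: 0.0006
grasp_force: 0.0
[(0.78, array([ 0.477, -0.234,  0.034]))]
[]
0.76 [[417. 322.]
 [425. 169.]
 [500. 173.]
 [493. 326.]] [array([0.286, 0.213]), array([0.434, 0.152]), array([0.402, 0.091]), array([0.249, 0.143])]
0.62 [[215. 131.]
 [217.  81.]
 [429.  92.]
 [427. 142.]] [array([0.543, 0.306]), array([0.577, 0.284]), array([0.494, 0.126]), array([0.456, 0.142])]
```

View pics/d.png

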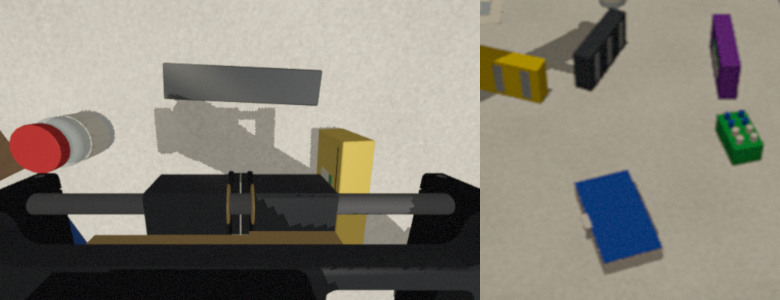

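The side crop shows the lid shut: blue plate flat at (618,220), edge at z≈34 mm. The wrist view has the grey box's top at (242,83), centred ahead of the fingers and tilted about 2.5° from square. Descend behind its label face and push slowly near the top.

```bash
python3 -m creep '0 0 -0.038 -1 0;0 0 -0.038 -1.5 0;0 0 -0.037 0 0;0.011 -0.0055 0 0 0;0.011 -0.0055 0 0 0;0.009 -0.0045 0 0 0;0 0 0 0 0'; python3 -m creep '0.006 -0.003 0 0 0;0.006 -0.003 0 0 0;0.006 -0.003 0 0 0;0.006 -0.003 0 0 0;0.006 -0.003 0 0 0'
python3 - <<'E'
from h import *
s=cams.read_camera('side');t=cams.read_camera('top');k=cv2.resize
save(np.hstack([k(t[150:270,180:320],(350,300)),k(s[100:220,240:360],(300,300))]),'e.png')
E
```

```text
time_s: 9.82
tool_pos: [0.4802, 0.2338, 0.0838]
tool_rot: [-179.9, -0.1, -27.4]
force: [0.3, -0.5, -0.7]
grip_width: -0.0001
grasp_force: 0.0
time_s: 10.45
tool_pos: [0.5086, 0.2196, 0.0825]
tool_rot: [180.0, 0.0, -27.3]
force: [-0.4, 0.5, 1.1]
grip_width: 0.0003
grasp_force: 0.1
```

View pics/e.png

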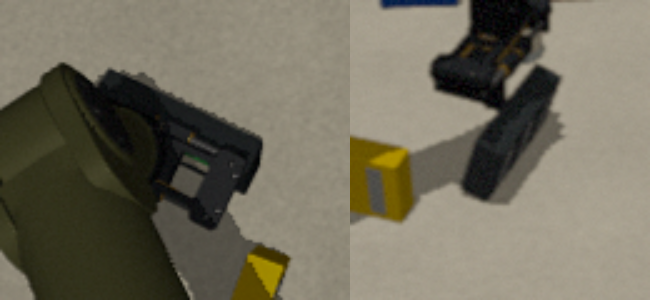

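The box is tipping about its far edge (side crop, lower edge at (490,190)). Its white label with the green stripe shows through the gripper at (195,165). Continue.

```bash
python3 -m creep '0.006 -0.003 0 0 0;0.006 -0.003 0 0 0;0.006 -0.003 0 0 0;0.006 -0.003 0 0 0;0.005 -0.002 0 0 0;0 0 0 0 0;0 0 0 0 0;0 0 0 0 0'; python3 -m creep '0 0 0 0 0;0 0 0.03 0 0;0 0 0.04 0 0;-0.03 0.01 0.04 0 0;-0.03 0.01 0.03 0 0;-0.03 0.01 0 0 0;-0.03 0 0 0 0;0 0 0 0 0'
python3 - <<'E'
from h import *
s=cams.read_camera('side');w=cams.read_camera('wrist');k=cv2.resize
np.set_printoptions(precision=3,suppress=True)
print([(r['p'],onz('side',r['xy'],.02)) for r in finder.tip_of('box_center','side')])
save(np.hstack([k(w,(480,300)),k(s[90:310,220:420],(300,300))]),'f.png')
E
```

```text
time_s: 11.55
tool_pos: [0.5369, 0.206, 0.0826]
tool_rot: [180.0, 0.0, -27.2]
force: [0.6, -0.3, 0.6]
grip_width: 0.0004
grasp_force: 0.0
time_s: 12.55
tool_pos: [0.4155, 0.2364, 0.223]
tool_rot: [180.0, -0.1, -27.1]
force: [0.5, -0.6, 0.9]
grip_width: 0.0003
grasp_force: 0.0
[(0.72, array([0.78 , 0.205, 0.02 ])), (0.65, array([0.591, 0.214, 0.02 ])), (0.64, array([0.315, 0.164, 0.02 ])), (0.58, array([ 0.522, -0.223,  0.02 ]))]
```

View pics/f.png

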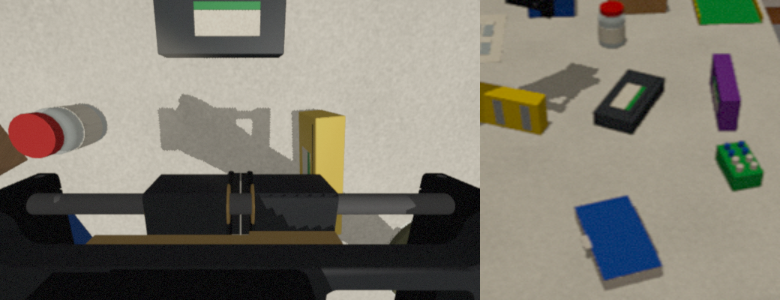

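The grey box lies flat, label up (wrist (225,20), side (630,100)). The lid is shut (side (618,235)), everything else stands untouched, and the arm is clear.

```bash
python3 -c "
from cell import ticket
print(ticket.sign_off())"
```

```text
the job is handed in; nothing more can be done
None
```

The white case's lid is fully shut, the grey box lies flat on the bench with its label facing up, and the job is handed in, at about 12.6 s on the robot's clock.

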